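# Take a test exposure on the bench projector rig

## Task

Take one test exposure on the projector rig: push the glass plate slide fully home under the lens, then turn the exposure dial exactly three clicks clockwise from its zero stop, and only then press the leaning shutter plunger down to its stop, keep it there for a second and let it spring all the way back up. Do not push against the projector head that hangs over the plunger, and leave the bin, jar and scraper where they are.

Things in the scene. Friction and masses are not known exactly. Their poses are not given: they have to be found in the camera images.
- rig: Fixed exposure rig: aluminium base plate 260 x 300 mm, top 30 mm above the bench, on black feet, two 30 mm posts at its far edge. Origin: on the bench under the rig (plate spans x -120 to +140, y -150 to +150 mm in this frame); x away from the robot, y to the robot's left, z up. Turned a little. The slide runs along rig x at y = +60 mm; the plunger is on the right (y negative).
- projector: Projector head over the rig: flat plate with housing and board, black lens below. Origin: rig (0, 0, 250) mm, axes as the rig. Spans rig x -28 to +88 (from -15 over the plunger), y -130 to +155, 250 to 340 mm above the bench. Its right edge is over the middle of the plunger head, 100 mm up: a vertical gripper will not fit. Lens: radius 30 mm at rig x 0, y +60, down to 182 mm above the bench.
- plunger_top (a point): Centre of the top face of the plunger's round white head (52 mm across, 12 thick, flat over the middle 44 mm), on a steel stem over a black barrel (46 mm across at most). Moves with the head; at rest at rig (-20, -135, 150) mm. Its z axis is the plunger's axis, out of the head: it leans 40 degrees from vertical towards rig -y (the robot's right). Press along minus z; the outer side is clear.
- plunger (a joint): How far the plunger is pressed, m: 0 = up at rest, 0.020 = at its stop. A spring pushes back with about 3 N at the start and 8 N at the stop, and returns it when let go.
- slide_tab (a point): Middle of the near face (the face towards the robot) of the plate slide's upright aluminium push tab: 60 mm wide along its y, 8 mm thick, 60 mm tall, reaching from 32 to 92 mm above the bench, the point at 62 mm. Its x axis is the pushing direction (away from the robot), z up. When home it is at rig (-90, +60, 62) mm.
- slide (a joint): How far the plate slide still stands out towards the robot, m: 0 = fully home against its stop, up to 0.070. Pushed with about 2 N of friction; it stays where it is left.
- dial_box: Fixed grey control box 110 x 110 mm, 60 mm tall, with the exposure dial on top and seven short white marks round it, one per click. Origin: centre of its underside; x points from the centre to the first mark (zero stop). It stands to the left or to the right of the rig.
- dial_grip (a point): Point on the vertical axis of the dial, 89 mm above the bench: middle of its upright grip bar, 60 mm long, 14 mm thick, from 71 to 103 mm above the bench, on a black disc 64 mm across (top at 71 mm). The point turns with the dial: x along the bar towards its white pointer line, z up. At zero x is that of the dial box.
- dial (a joint): Angle of the dial, rad, growing clockwise as seen from above: 0 = zero stop, where it starts. It clicks every 0.419 rad (24 degrees), six clicks in all; three clicks = 1.257. The detent needs at most 0.09 N m, and draws the dial to the nearest click when it is let go.
- bin: Bystander: open dark steel bin 110 x 110 mm, 60 mm tall, loose, on the other side of the rig from the dial box. Origin: centre of its underside.
- jar: Bystander: white screw jar 68 mm across, 100 mm tall, loose, to the left of the rig. Origin: centre of its underside.
- scraper: Bystander: flat scraper 160 mm long lying on the bench to the right of the rig. Origin: on its underside.
There are look-alikes about, which are no part of the job. Of the things shaped like the dial_box, the grey one is meant.

How it is judged:
By the outcome, as a careful person would: the job done as asked, in the order asked, and still so for the second after the job is handed in, with the robot touching nothing.
It also fails if it takes over 64 s, if anything falls off the work surface, if the arm or the gripper's body presses on something with over 40 N, if the wrist force passes 120 N, or if a joint passes its speed limit or range.

## Robot

A 6-joint arm with a two-finger parallel gripper is mounted at the origin on the work surface. World frame = base frame: x ahead of the robot, y to its left, z up, the work surface at z = 0. Lengths are in mm, angles in rad, forces in N, time in s.
With the tool pointing down it reaches from about 325 to 775 mm from the base axis. Payload 5.5 kg.
Tool frame: the origin (TCP) lies between the finger pads; the fingertips stand 19 mm ahead of it and the grasp point (between the pads) is the TCP (env.finger_overhang is the distance from the TCP to the fingertips, in mm); z points along the fingers, y is the direction in which the jaws open and shut (so a half turn about z gives the same grasp; the last joint's range is limited). The gripper opens to 85 mm and grips with 20 to 120 N. Pads are 22 mm wide; open, the fingers measure 114 mm over their backs; the gripper's body (76 mm by 85 mm) begins 54 mm behind the grasp point. The pads swing forward as they close: fully open they stand 13 mm farther back than shut.
Start: joints at [-1.378, 0.091, 1.231, -0, 1.82, -0.057], TCP at [148.325, -581.392, 250.275] pointing down, gripper open.
Joint ranges: [-2.87, 2.87], [-0.86, 2.18], [0.17, 2.46], [-1.51, 4.65], [0.06, 2.69], [-2.65, 2.65]. Speed limits (rad/s): [2.57, 2.57, 3.01, 3.14, 3.14, 3.14].

## Interface

Orientations are given as a unit quaternion [x, y, z, w].
In Python, from rig import env gives the robot as it stands.
- The arm moves only by the shell command python3 -m creep 'ROWS'. ROWS is JSON, one flat list of numbers, 7 for each row, row after row: the opening, from 0 (shut) to 1 (fully open), then the shift along the world's x, y, z in m, then the turn, a rotation vector about the world's x, y, z in degrees. A call has 1 to 20 rows; each row shifts and turns the commanded pose from where the row before left it; what a row does not reach is not made up. A row lasts 1/8 s, in which the tool goes at most 62.5 mm and 10.7 degrees, less where a joint would pass 70% of its speed; a pose out of reach is approached as far as the arm can. A call is refused whole if a number of a shift passes 0.0625 or a number of a turn 10.7, either way. A call with a gripper value outside its range is refused whole. The fingers move at their own pace and stop on an object; the grip force is fixed at half the most. Time passes only in rows, so rows that do not move let the fingers close. It gives the time, the measured TCP pose, the force and the opening at its end, in the units of the state.
- env.sense(): the state, without advancing time (a new reading comes with each control period).
- env.read_camera(name): name is "scene" or "top" or "wrist"; returns a dict with "frame" (400x640x3 uint8, red, green, blue), "range_z" (400x640 float32, mm along the optical axis (not along the pixel's ray), 0 where there is no reading), "fx", "fy", "cx", "cy" (pixels), "D" ([k1, k2, p1, p2, k3] as OpenCV has them; the pictures are not rectified), "extrinsics" (4x4, takes a point from camera to world coordinates). Camera axes: x right, y down, z forward; pixel columns grow to the right and rows downward; lengths in mm; the calibration is good to about 2 mm. A picture is of the moment at which its call begins.
- env.sign_off(): hands the job in, once; it reports no verdict.
The state is a dict: "clock": time; "q": joint angles; "qd": joint speeds; "joint_torque": joint torques, N m; "position": TCP position; "tcp_rot": TCP orientation; "ft_force": force on the tool from outside, world axes, zero at the start; "wrist_torque": the same for the moment, N m; "grip_width": opening from 0.0 (shut) to 1.0 (fully open).
Only numpy, scipy, OpenCV 4.12 (cv2) and the standard library are available. Lean on these libraries where they do the work, as an engineer would, in place of code of your own. Each camera call takes 0.05 s, during which the arm holds its last target.

## Working session

There is one attempt and no reset: what is moved stays moved. The work goes in short steps, Python scripts to look and compute and a shell command to move; the robot and the scene stay as the last step left them, time stands still between calls to the robot, and variables do not carry over. Pictures are saved under pics/ and viewed, and the job is handed in when it is done.

```bash
ls; mkdir -p pics
python3 - <<'E'
from rig import env
import cv2
print(env.sense())
for n in ["scene","top","wrist"]:
    c=env.read_camera(n); cv2.imwrite(f"pics/{n}0.png",c["frame"][:,:,::-1])
    print(n,c["fx"],c["fy"],c["cx"],c["cy"],c["D"],c["extrinsics"])
E
```

```text
pics
{'clock': 0.0, 'q': array([-1.37769265e+00,  9.18846939e-02,  1.23188419e+00, -2.30177939e-05,
        1.81981825e+00, -5.66903289e-02]), 'qd': array([0.0006285 , 0.00155196, 0.00028736, 0.00132065, 0.00161866,
       0.00130041]), 'joint_torque': array([ 2.31959239e-03, -4.58728051e+01, -4.18023133e+01,  1.67297112e-04,
        1.17231594e-02,  3.17134415e-06]), 'position': array([ 148.27164424, -581.13378175,  249.13633261]), 'tcp_rot': array([ 9.92210361e-01,  1.24569675e-01, -7.90964159e-05, -9.94160035e-04]), 'ft_force': array([ 0.44039459, -0.62349289, -0.23254457]), 'wrist_torque': array([-0.02263298,  0.03388786,  0.08104891]), 'grip_width': 1.0009549636227386}
scene 462.68378794310763 462.68378794310763 317.47051915901596 198.1640546817858 [-0.06041624  0.          0.          0.          0.        ] [[-9.45093025e-01 -2.43155869e-01  2.18344676e-01  2.05759666e+02]
 [-3.26420864e-01  7.34609866e-01 -5.94809015e-01  8.72547020e+02]
 [-1.57668504e-02 -6.33422109e-01 -7.73645810e-01  1.18632471e+03]
 [ 0.00000000e+00  0.00000000e+00  0.00000000e+00  1.00000000e+00]]
top 372.4797380730381 372.4797380730381 316.18224098739375 194.8368869702367 [-0.03582366  0.          0.          0.          0.        ] [[ 5.66678862e-03 -9.95240744e-01  9.72818065e-02  3.94619496e+02]
 [-9.99465311e-01 -8.76977005e-03 -3.14989404e-02  9.63545614e+01]
 [ 3.22021679e-02 -9.70512931e-02 -9.94758296e-01  1.15560923e+03]
 [ 0.00000000e+00  0.00000000e+00  0.00000000e+00  1.00000000e+00]]
wrist 332.66057989584374 332.66057989584374 326.3743250281616 197.90077611577684 [-0.02607673  0.          0.          0.          0.        ] [[ 2.46965791e-01 -9.29405845e-01 -2.74249290e-01  2.18056656e+02]
 [-9.69022230e-01 -2.37438643e-01 -6.79618143e-02 -5.63367221e+02]
 [-1.95327175e-03  2.82537902e-01 -9.59254147e-01  3.72758621e+02]
 [ 0.00000000e+00  0.00000000e+00  0.00000000e+00  1.00000000e+00]]
```

View pics/scene0.png

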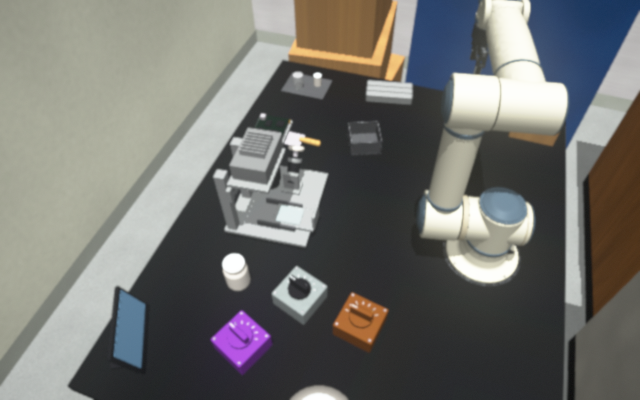

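View pics/top0.png

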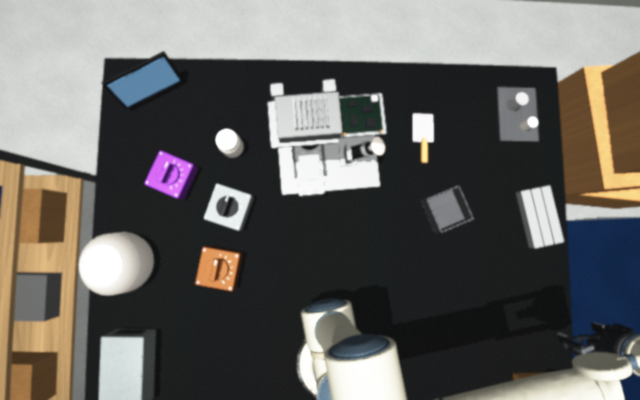

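View pics/wrist0.png

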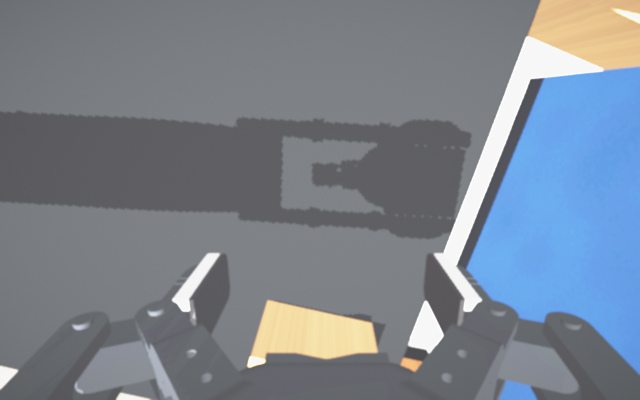

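The rig is at about (325,140) in the top view, the grey dial box at (228,207), and the slide tab at about (310,160). The bin is at (447,210), the jar at (229,143) and the scraper at (424,135). I'll enlarge these areas.

```bash
cat > h.py <<'E'
import numpy as np, cv2
from rig import env
def K(c): return np.array([[c["fx"],0,c["cx"]],[0,c["fy"],c["cy"]],[0,0,1.]])
def ray(c,u,v):
    p=cv2.undistortPoints(np.array([[[u,v]]],float),K(c),np.array(c["D"],float))[0,0]
    E=np.array(c["extrinsics"]); return E[:3,3],E[:3,:3]@np.array([p[0],p[1],1.])
def at_z(c,u,v,z):
    o,d=ray(c,u,v); return o+d*(z-o[2])/d[2]
def deproj(c,u,v):
    o,d=ray(c,u,v); r=float(c["range_z"][int(round(v)),int(round(u))]); return o+d*r
def proj(c,P):
    E=np.linalg.inv(np.array(c["extrinsics"]))
    r,_=cv2.Rodrigues(E[:3,:3]); return cv2.projectPoints(np.array(P,float).reshape(-1,1,3),r,E[:3,3],K(c),np.array(c["D"],float))[0].reshape(-1,2)
def crop(c,u0,v0,u1,v1,s,name):
    im=c["frame"][v0:v1,u0:u1,::-1]
    im=cv2.resize(im,None,fx=s,fy=s,interpolation=cv2.INTER_CUBIC)
    for u in range((u0+9)//10*10,u1,10): cv2.line(im,(int((u-u0)*s),0),(int((u-u0)*s),4 if u%50 else 12),(0,255,255),1)
    for v in range((v0+9)//10*10,v1,10): cv2.line(im,(0,int((v-v0)*s)),(4 if v%50 else 12,int((v-v0)*s)),(0,255,255),1)
    cv2.imwrite("pics/"+name,im)
E
python3 - <<'E'
from h import *
c=env.read_camera("top")
crop(c,260,70,400,205,5,"t1.png"); crop(c,190,170,270,240,8,"t2.png")
c=env.read_camera("scene")
crop(c,205,105,345,250,4,"s1.png"); crop(c,260,255,340,330,8,"s2.png")
E
```

```text
(no output)
```

View pics/t1.png

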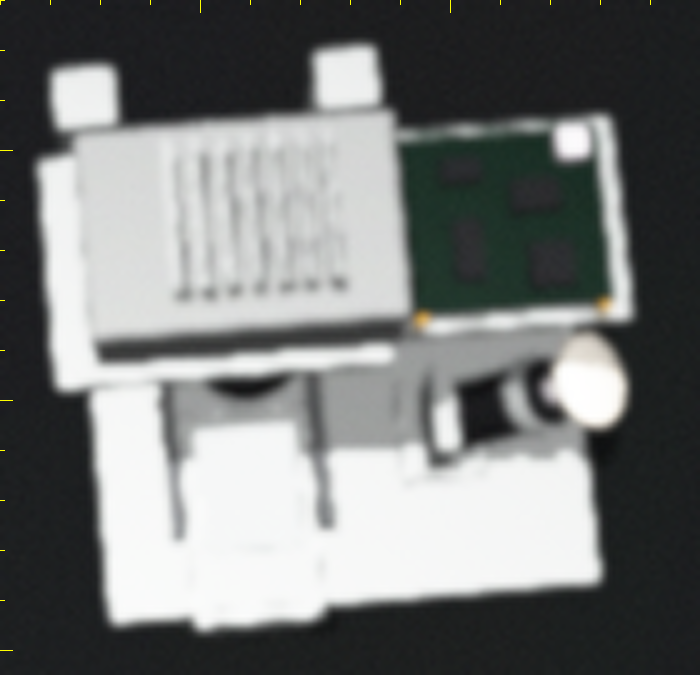

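View pics/t2.png

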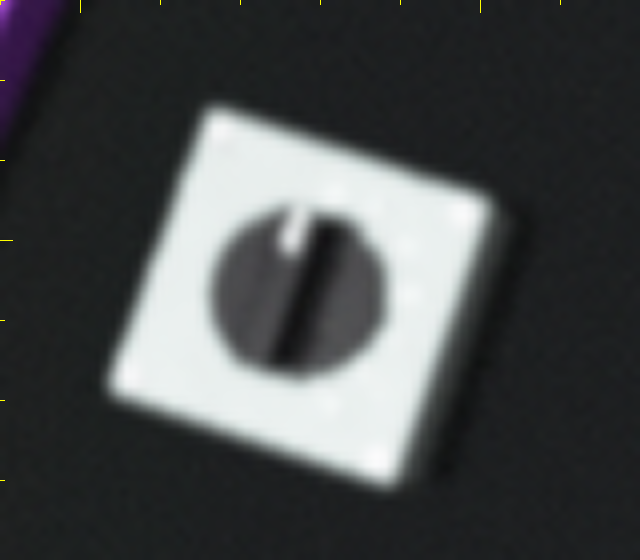

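View pics/s1.png

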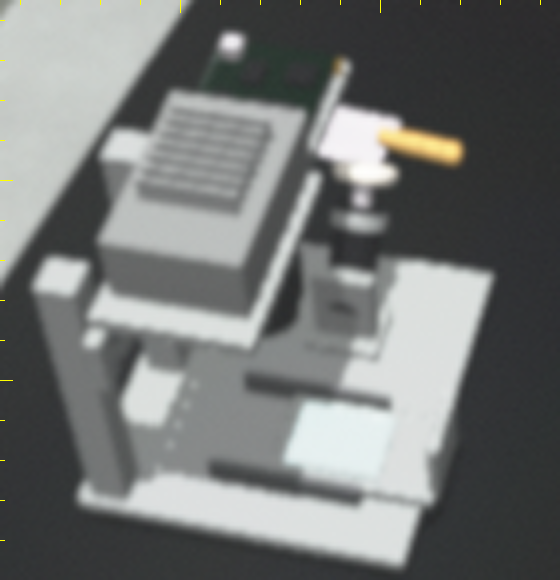

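View pics/s2.png

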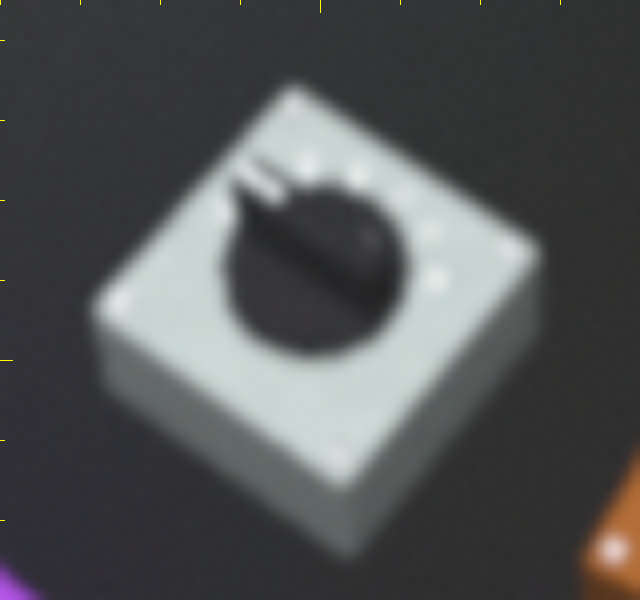

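```bash
cat > est.py <<'E'
from h import *
from scipy.optimize import least_squares
T=env.read_camera("top"); S=env.read_camera("scene")
def px(x,y,s,u0,v0): return ((x+.5)/s-.5+u0,(y+.5)/s-.5+v0)
t1=lambda x,y:px(x,y,5,260,70); t2=lambda x,y:px(x,y,8,190,170)
s1=lambda x,y:px(x,y,4,205,105); s2=lambda x,y:px(x,y,8,260,255)
def fit(obs,x0):
    def P(p,m):
        c,s=np.cos(p[2]),np.sin(p[2]); return [p[0]+c*m[0]-s*m[1],p[1]+s*m[0]+c*m[1],m[2]]
    f=lambda p:np.concatenate([proj(c,P(p,m))[0]-uv for c,uv,m in obs])
    r=least_squares(f,x0); print(np.round(r.x,4),"deg",np.degrees(r.x[2]).round(2)); print(r.fun.reshape(-1,2).round(1).tolist()); return r.x
print("rig")
R=fit([(T,t1(600,582),(-120,-150,30)),(T,t1(108,625),(-120,150,30)),(S,s1(493,272),(-120,-150,30)),(S,s1(405,567),(-120,150,30)),
 (T,t1(590,382),(-20,-135,150))],[550,100,0.05])
print("dial box")
# corner order
h=55
D=fit([(T,t2(215,105),(h,h,60)),(T,t2(495,200),(h,-h,60)),(T,t2(398,488),(-h,-h,60)),(T,t2(108,390),(-h,h,60)),
 (S,s2(295,85),(h,-h,60)),(S,s2(540,250),(-h,-h,60)),(S,s2(345,488),(-h,h,60)),(S,s2(93,308),(h,h,60))],[450,350,-0.2])
for z in (92,): print("tab near edge", at_z(T,*t1(195,630),z),at_z(T,*t1(325,612),z))
print("pointer/bar dir", at_z(T,*t2(322,215),103),at_z(T,*t2(285,365),103))
np.save("pose.npy",[R,D])
for n,uv in dict(bin=(447,210),jar=(229,137),scr=(424,128)).items(): print(n,deproj(T,*uv))
E
python3 est.py
```

```text
rig
[6.383492e+02 2.987730e+01 9.810000e-02] deg 5.62
[[-0.8, -0.0], [-0.2, 0.1], [0.2, 0.5], [0.3, -0.7], [0.6, -0.5]]
dial box
[ 4.656616e+02  3.231457e+02 -3.167000e-01] deg -18.15
[[-0.7, 0.0], [-0.5, 0.0], [-0.9, -0.4], [-0.3, -0.2], [0.1, -0.7], [0.9, -0.6], [0.3, -0.4], [-0.1, -0.5]]
tab near edge [495.99304321 113.07473023  92.        ] [507.0420301   38.51058828  92.        ]
pointer/bar dir [490.86717503 307.01774979 103.        ] [437.84926211 318.51519413 103.        ]
bin [ 463.01009369 -352.48715366    2.93142787]
jar [662.98120482 315.0273196   99.81873915]
scr [ 726.18026026 -285.46090986    2.31288632]
```

```bash
cat >> est.py <<'E'
def ov(c,box,s,name):
    u0,v0,u1,v1=box
    im=cv2.resize(c["frame"][v0:v1,u0:u1,::-1],None,fx=s,fy=s,interpolation=cv2.INTER_CUBIC)
    def dr(P,col):
        for q in proj(c,P): cv2.circle(im,(int((q[0]+.5-u0)*s),int((q[1]+.5-v0)*s)),2,col,-1)
    psi=D[2]
    for k in range(7):
        a=psi-k*np.radians(24); dr([[D[0]+40*np.cos(a),D[1]+40*np.sin(a),60]],(0,0,255))
    c_,s_=np.cos(psi),np.sin(psi)
    for z,col in((103,(0,255,0)),(71,(255,0,0))):
        for a,b in((30,7),(30,-7),(-30,7),(-30,-7)): dr([[D[0]+c_*a-s_*b,D[1]+s_*a+c_*b,z]],col)
    cv2.imwrite("pics/"+name,im)
ov(T,(190,170,270,240),8,"ot2.png"); ov(S,(260,255,340,330),8,"os2.png")
E
python3 est.py>/dev/null
```

```text
(no output)
```

View pics/ot2.png

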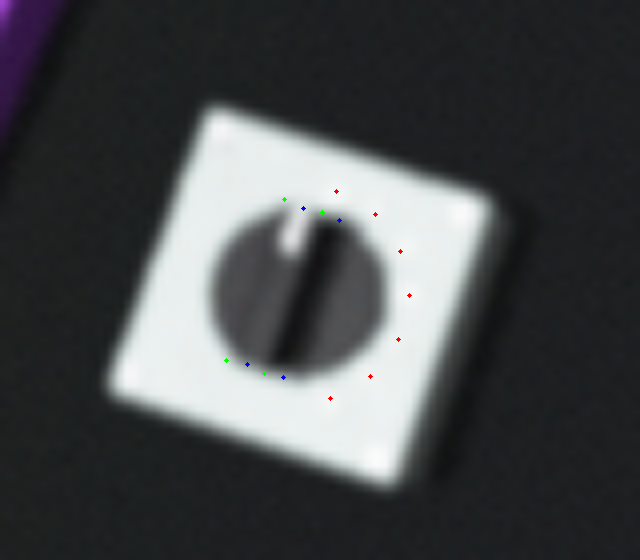

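View pics/os2.png

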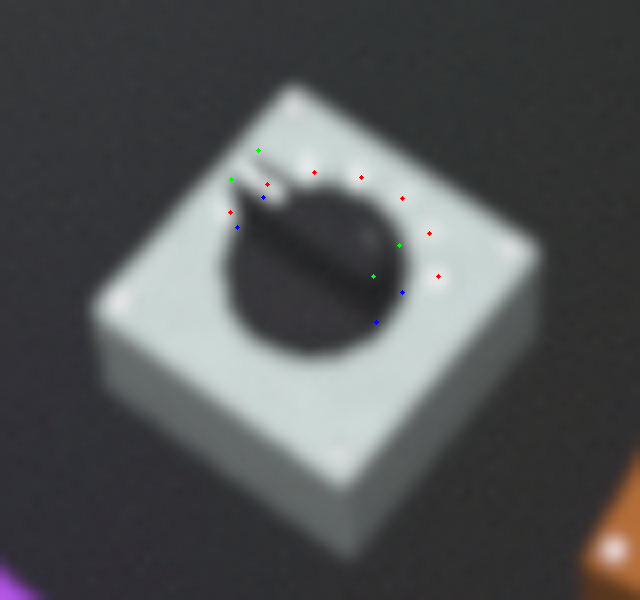

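The overlay matches all seven marks and the bar's pointer, so the dial is at (466,323) with heading -18°. The slide stands about 42 mm out. I'll move to in front of the tab, with the fingers shut and the wrist yawed so that the camera sits to the side.

```bash
python3 -m creep '[0,0.018,0.041,0,0,0,5.1,0,0.018,0.041,0,0,0,5.1,0,0.018,0.041,0,0,0,5.1,0,0.018,0.041,0,0,0,5.1,0,0.018,0.041,0,0,0,5.1,0,0.018,0.041,0,0,0,5.1,0,0.018,0.041,0,0,0,5.1,0,0.018,0.041,0,0,0,5.1,0,0.018,0.041,0,0,0,5.1,0,0.018,0.041,0,0,0,5.1,0,0.018,0.041,0,0,0,5.1,0,0.018,0.041,0,0,0,5.1,0,0.018,0.041,0,0,0,5.1,0,0.018,0.041,0,0,0,5.1,0,0.018,0.041,0,0,0,5.1,0,0.018,0.041,0,0,0,5.1]'
python3 -m creep '[0,0,0,-0.043,0,0,0,0,0,0,-0.043,0,0,0,0,0,0,-0.043,0,0,0,0,0,0,-0.043,0,0,0,0,0,0,0,0,0,0]'
python3 - <<'E'
from h import *
s=env.sense(); print(s["position"],s["tcp_rot"],s["q"],s["ft_force"],s["grip_width"])
for n in("scene","wrist","top"): cv2.imwrite(f"pics/a_{n}.png",env.read_camera(n)["frame"][:,:,::-1])
E
```

```text
clock: 2.45
position: [436.7, 76.1, 250.6]
tcp_rot: [0.669, 0.744, 0.0, 0.0]
ft_force: [-0.4, -0.8, 0.2]
grip_width: -0.004
clock: 3.08
position: [433.9, 74.4, 74.9]
tcp_rot: [0.67, 0.743, -0.003, -0.002]
ft_force: [0.3, -1.0, 0.7]
grip_width: 0.001
[433.91663267  74.40516283  74.86827319] [ 0.66967814  0.7426426  -0.00266217 -0.00246402] [ 9.25039695e-02 -3.10069384e-01  1.91422139e+00  1.63475488e-05
  1.54469558e+00 -1.07303651e-02] [ 0.26969889 -1.0014015   0.65275279] 0.000985134641563589
```

View pics/a_scene.png

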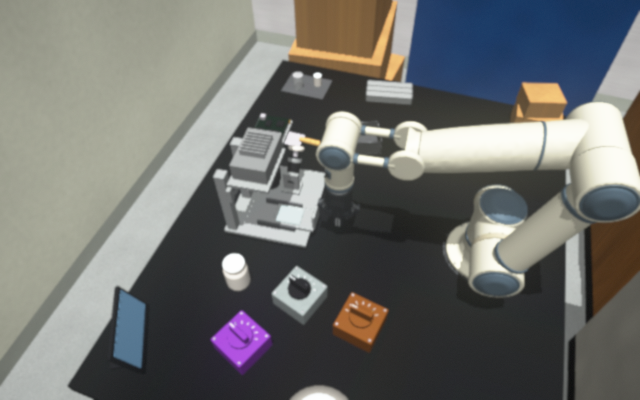

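View pics/a_top.png

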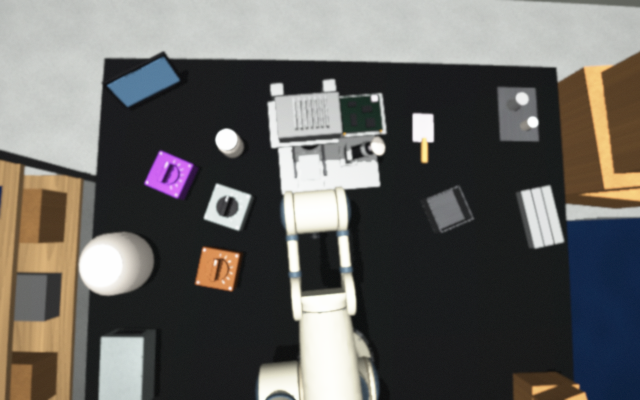

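The TCP is about 50 mm in front of the tab and 4 mm left of centre. I'll tilt 15° to keep the wrist away from the projector, then push in stages and check the force at each.

```bash
python3 -m creep '[0,0,-0.001,0,0.5,-5,0,0,0,-0.002,0,0.5,-5,0,0,0,-0.001,0,0.5,-5,0,0,0.01,0.001,0,0,0,0,0,0.01,0.001,0,0,0,0,0,0.01,0.001,0,0,0,0,0,0.01,0.001,0,0,0,0,0,0.01,0.001,0,0,0,0,0,0.01,0.001,0,0,0,0,0,0,0,0,0,0,0]'
python3 -m creep '[0,0.008,0.0008,0,0,0,0,0,0.008,0.0008,0,0,0,0,0,0,0,0,0,0,0]'
python3 - <<'E'
from h import *
s=env.sense(); print(s["position"],s["q"],s["ft_force"])
crop(env.read_camera("top"),240,60,400,240,3.3,"b_top.png")
crop(env.read_camera("scene"),205,105,365,250,4,"b_scene.png")
E
```

```text
clock: 4.47
position: [496.9, 76.6, 78.1]
tcp_rot: [0.664, 0.736, 0.097, 0.088]
ft_force: [-0.3, 0.7, 0.2]
grip_width: -0.001
clock: 4.85
position: [512.9, 78.3, 78.4]
tcp_rot: [0.664, 0.736, 0.097, 0.088]
ft_force: [0.3, -0.3, -0.1]
grip_width: 0.001
[512.92093738  78.27422654  78.36944509] [ 0.08316618 -0.32783897  1.94197916  0.00454964  1.26376094 -0.02082167] [ 0.30386739 -0.31513409 -0.13515321]
```

View pics/b_scene.png

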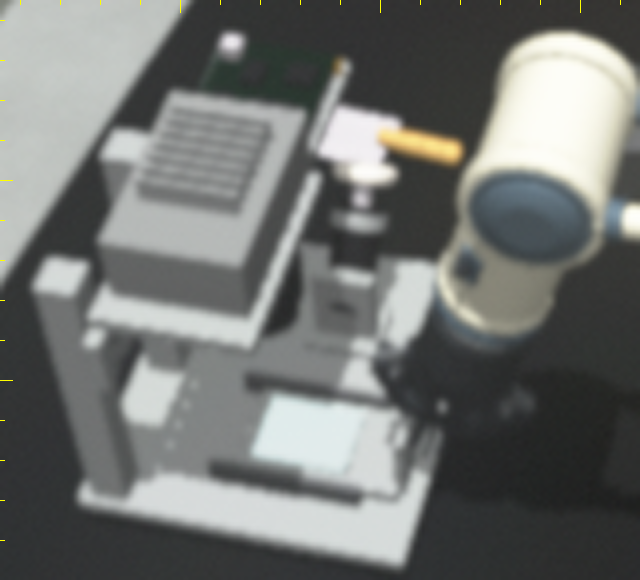

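The glass slide has moved inward: its near edge went from about (390,435) to (355,430) in the crop. I'll push on in small steps until the force rises.

```bash
python3 -m creep '[0,0.005,0.0005,0,0,0,0,0,0.003,0.0003,0,0,0,0,0,0,0,0,0,0,0]'
python3 -m creep '[0,0.003,0.0003,0,0,0,0,0,0,0,0,0,0,0]'
python3 -m creep '[0,0.003,0.0003,0,0,0,0,0,0,0,0,0,0,0]'
```

```text
clock: 5.32
position: [520.7, 79.0, 78.4]
tcp_rot: [0.664, 0.736, 0.097, 0.088]
ft_force: [-0.0, 0.2, -0.2]
grip_width: 0.004
clock: 5.58
position: [523.5, 79.3, 78.3]
tcp_rot: [0.664, 0.736, 0.097, 0.088]
ft_force: [-0.3, -0.3, 0.2]
grip_width: 0.003
clock: 5.82
position: [526.6, 79.6, 78.3]
tcp_rot: [0.664, 0.736, 0.097, 0.088]
ft_force: [-0.2, 0.3, 0.5]
grip_width: -0.001
```

```bash
python3 -m creep '[0,0.003,0.0003,0,0,0,0]'
python3 -m creep '[0,0.003,0.0003,0,0,0,0]'
python3 -m creep '[0,0.002,0.0002,0,0,0,0]'
python3 - <<'E'
from h import *
crop(env.read_camera("scene"),205,105,365,250,4,"c_scene.png")
E
```

```text
clock: 5.95
position: [529.3, 79.9, 78.2]
tcp_rot: [0.664, 0.736, 0.097, 0.088]
ft_force: [-2.1, -0.0, 0.5]
grip_width: 0.001
clock: 6.08
position: [530.4, 80.0, 78.1]
tcp_rot: [0.664, 0.737, 0.095, 0.086]
ft_force: [-25.5, -2.7, 15.9]
grip_width: -0.0
clock: 6.2
position: [530.6, 80.0, 78.1]
tcp_rot: [0.664, 0.737, 0.093, 0.085]
ft_force: [-36.8, -3.7, 22.7]
grip_width: -0.004
```

View pics/c_scene.png

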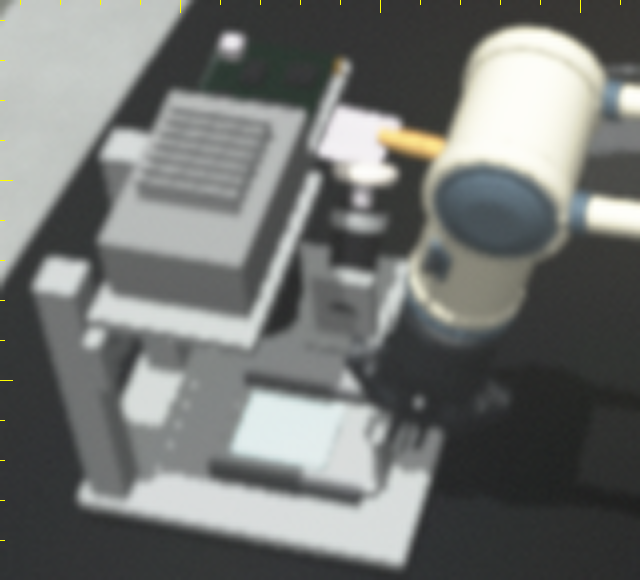

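The force reached 37 N at the expected depth, so the slide is on its stop. Now I'll retreat, rise, remove the tilt and move above the dial with the jaws open.

```bash
python3 -m creep '[0,-0.02,-0.002,0,0,0,0,0,-0.02,-0.002,0,0,0,0,0,-0.02,-0.002,0,0,0,0,0,-0.02,-0.002,0.01,0,0,0,0,0,0,0.04,0,0,0,0,0,0,0.04,0,0,0,0,0,0,0.04,-0.5,5,0,0,0,0,0,-0.5,5,0,0,0,0,0,-0.5,5,0,1,0,0.02,0,0,0,6.6,1,0,0.02,0,0,0,6.6,1,0,0.025,0,0,0,6.6,1,0,0.025,0,0,0,6.6,1,0,0.025,0,0,0,6.6,1,0,0.025,0,0,0,6.6,1,0,0.025,0,0,0,6.6,1,0,0.025,0,0,0,6.6,1,0,0.025,0,0,0,6.6,1,0,0.025,0,0,0,6.6]'
python3 -m creep '[1,0,0,0,0,0,0,1,0,0,0,0,0,0]'
python3 - <<'E'
from h import *
R,D=np.load("pose.npy")
s=env.sense(); print(s["position"],s["tcp_rot"],s["q"],D)
from scipy.spatial.transform import Rotation as Ro
M=Ro.from_quat(s["tcp_rot"]).as_matrix(); print(M.round(3), np.degrees(np.arctan2(M[1,0],M[0,0])))
crop(env.read_camera("scene"),205,105,365,250,4,"d_scene.png")
c=env.read_camera("wrist"); cv2.imwrite("pics/d_wrist.png",c["frame"][:,:,::-1])
print("dial axis px",proj(c,[[D[0],D[1],103]]))
E
```

```text
clock: 8.62
position: [454.7, 313.5, 208.1]
tcp_rot: [0.155, 0.988, 0.0, 0.0]
ft_force: [0.2, -0.2, 0.3]
grip_width: 0.999
clock: 8.88
position: [454.5, 312.1, 208.1]
tcp_rot: [0.158, 0.987, -0.0, 0.0]
ft_force: [-0.4, -0.1, 0.5]
grip_width: 0.996
[454.51769608 312.11176934 208.11294904] [ 1.57931356e-01  9.87450071e-01 -1.93604229e-04  8.31679155e-05] [ 5.40266860e-01 -4.42542344e-02  1.44259390e+00 -4.09532144e-04
  1.74337474e+00 -7.13409031e-01] [ 4.65661577e+02  3.23145700e+02 -3.16702458e-01]
[[-0.95   0.312  0.   ]
 [ 0.312  0.95  -0.   ]
 [-0.    -0.    -1.   ]] 161.82631175300446
dial axis px [[345.51632383 213.01718684]]
```

View pics/d_scene.png

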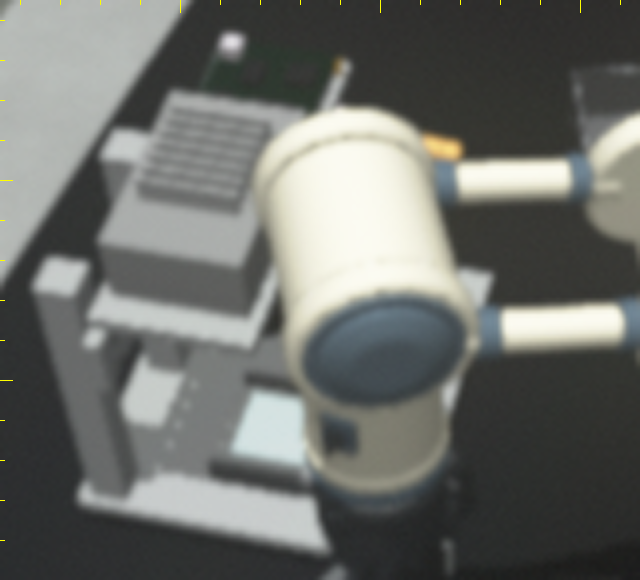

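View pics/d_wrist.png

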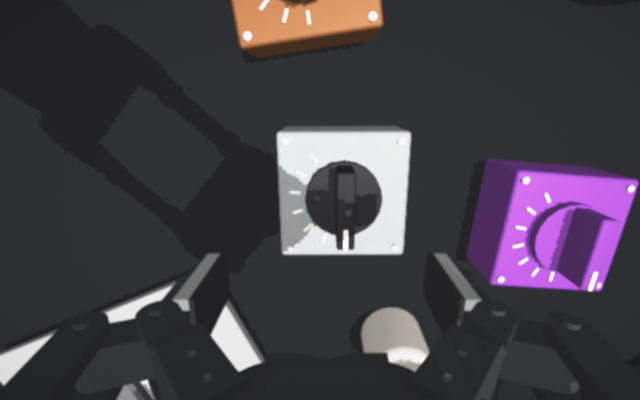

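The yaw matches and the slide is still home. In the wrist view the bar runs from (345,167) to (345,248). I'll get its centre from this closer view.

Run:
```python
from h import *
c=env.read_camera("wrist"); crop(c,270,120,420,262,5,"e_wrist.png")
for uv in [(345,168),(345.5,247)]: print(at_z(c,*uv,103))
R,D=np.load("pose.npy"); cs,sn=np.cos(D[2]),np.sin(D[2])
print(proj(c,[[D[0]+cs*a-sn*b,D[1]+sn*a+cs*b,103] for a,b in((30,7),(30,-7),(-30,-7),(-30,7))]).round(1))
```

```text
[433.8690288  332.57449377 103.        ]
[491.44536547 315.04138303 103.        ]
[[354.3 250.6]
 [335.7 250.6]
 [336.3 172.4]
 [356.3 172.4]]
```

View pics/e_wrist.png

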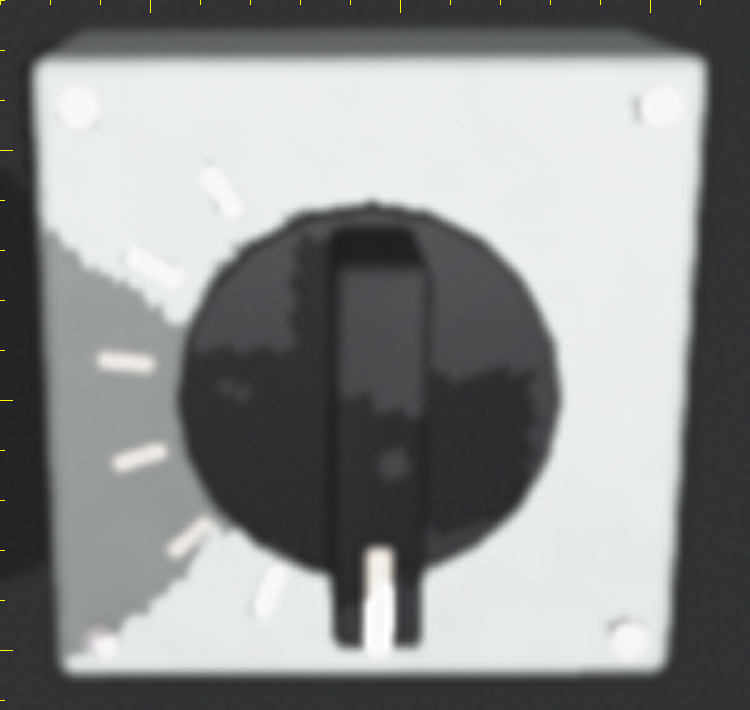

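The bar edges agree with the estimate to within about 1 mm. I'll shift by (+11,+11), go down, check, and close the jaws.

```bash
python3 -m creep '[1,0.0055,0.0055,0,0,0,0,1,0.0055,0.0055,0,0,0,0,1,0,0,-0.03,0,0,0,1,0,0,-0.03,0,0,0,1,0,0,-0.03,0,0,0,1,0,0,-0.02,0,0,0,1,0,0,0,0,0,0,1,0,0,0,0,0,0]'
```

```text
clock: 10.02
position: [466.0, 323.8, 99.7]
tcp_rot: [0.157, 0.988, 0.001, 0.001]
ft_force: [0.4, 0.2, -0.1]
grip_width: 0.995
```

```bash
python3 -m creep '[1,-0.0003,-0.0005,-0.004,0,0,0,0,0,0,0,0,0,0,0,0,0,0,0,0,0,0,0,0,0,0,0,0,0,0,0,0,0,0,0,0,0,0,0,0,0,0,0,0,0,0,0,0,0]'
python3 - <<'E'
from h import *
c=env.read_camera("wrist"); crop(c,220,120,420,270,4,"f_wrist.png")
E
```

```text
clock: 10.9
position: [465.1, 323.0, 94.5]
tcp_rot: [0.157, 0.988, 0.0, 0.0]
ft_force: [0.2, -0.5, 0.9]
grip_width: 0.148
```

View pics/f_wrist.png

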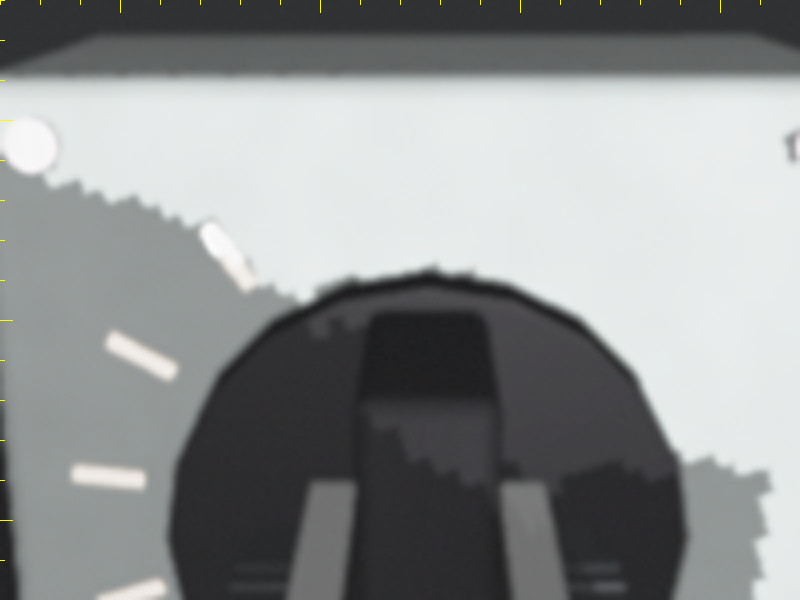

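The bar is centred between the pads. Now I'll turn it 72° clockwise as seen from above.

```bash
python3 -m creep '[0,0,0,0,0,0,-6,0,0,0,0,0,0,-6,0,0,0,0,0,0,-6,0,0,0,0,0,0,-6,0,0,0,0,0,0,-6,0,0,0,0,0,0,-6,0,0,0,0,0,0,-6,0,0,0,0,0,0,-6,0,0,0,0,0,0,-6,0,0,0,0,0,0,-6,0,0,0,0,0,0,-6,0,0,0,0,0,0,-6,0,0,0,0,0,0,0,0,0,0,0,0,0,0]'
python3 - <<'E'
from h import *
from scipy.spatial.transform import Rotation as Ro
s=env.sense();M=Ro.from_quat(s["tcp_rot"]).as_matrix(); print(np.degrees(np.arctan2(M[1,0],M[0,0])),"want",161.85-72, s["ft_force"],s["wrist_torque"],s["position"],s["q"])
E
```

```text
clock: 12.7
position: [465.5, 323.3, 94.6]
tcp_rot: [0.707, 0.707, 0.001, 0.0]
ft_force: [2.7, 3.5, 0.6]
grip_width: 0.154
90.03193938425383 want 89.85 [2.70123452 3.52778473 0.64785348] [ 0.5651702  -0.52060834  0.02066267] [465.50204373 323.34531591  94.55765211] [5.46936635e-01 2.63217920e-02 1.57412325e+00 2.52284527e-04
 1.53937498e+00 5.46372272e-01]
```

```bash
python3 -m creep '[1,0,0,0,0,0,0,1,0,0,0,0,0,0,1,0,0,0,0,0,0,1,0,0,0,0,0,0,1,0,0,0,0,0,0,1,0,0,0.02,0,0,0,1,0,0,0.03,0,0,0,1,0,0,0.03,0,0,0,1,0,0,0.03,0,0,0,1,0,0,0.03,0,0,0,1,0,0,0,0,0,0]'
python3 - <<'E'
from h import *
c=env.read_camera("wrist"); cv2.imwrite("pics/g_wrist.png",c["frame"][:,:,::-1])
R,D=np.load("pose.npy")
for k in range(7):
    a=D[2]-k*np.radians(24); print(k,proj(c,[[D[0]+30*np.cos(a),D[1]+30*np.sin(a),103]]).round())
E
```

```text
clock: 14.08
position: [466.0, 323.5, 239.3]
tcp_rot: [0.708, 0.707, 0.004, 0.001]
ft_force: [0.1, 0.9, 0.5]
grip_width: 1.0
0 [[360. 205.]]
1 [[352. 217.]]
2 [[339. 225.]]
3 [[325. 228.]]
4 [[310. 225.]]
5 [[298. 217.]]
6 [[290. 205.]]
```

View pics/g_wrist.png

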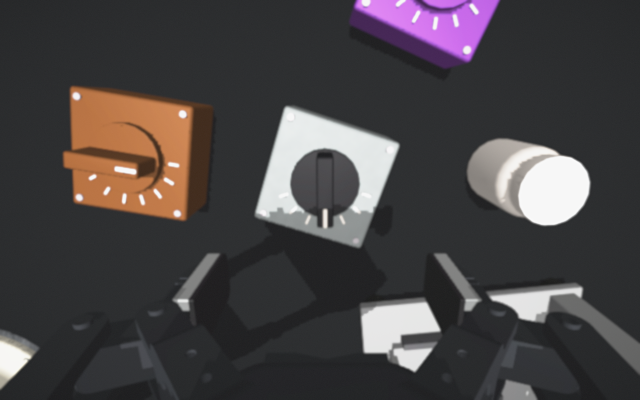

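The pointer tip at (325,227) coincides with the third click. Next I'll work out a press pose that stays within the joint limits, using a quick kinematic fit to the logged poses.

```bash
cat > kin.py <<'E'
from h import *
from scipy.spatial.transform import Rotation as Ro
from scipy.optimize import least_squares
s=env.sense()
Q=[([-1.37769,.09188,1.23188,0,1.81982,-.05669],[148.27,-581.13,249.14]),
([.0925,-.31007,1.91422,0,1.5447,-.01073],[433.92,74.405,74.87]),
([.08317,-.32784,1.94198,.00455,1.26376,-.02082],[512.92,78.27,78.37]),
([.54027,-.04425,1.44259,-.0004,1.74337,-.7134],[454.52,312.11,208.11]),
([.54694,.02632,1.57412,0,1.53937,.54637],[465.5,323.35,94.56]),(list(s["q"]),list(s["position"]))]
def fk(q,p):
    d1,a2,e3,a3,d6,w=p
    A=Ro.from_euler('z',q[0]); B=A*Ro.from_euler('y',q[1]); C=A*Ro.from_euler('y',q[1]+q[2])*Ro.from_euler('z',q[3]); E=C*Ro.from_euler('y',q[4])
    T=E*Ro.from_euler('z',q[5]+np.pi/2)
    return np.array([0,0,d1])+B.apply([0,0,a2])+C.apply([0,0,a3])+ (A*Ro.from_euler('y',q[1]+q[2])).apply([e3,0,0])+E.apply([w,0,d6]),T
r=least_squares(lambda p:np.concatenate([fk(q,p)[0]-x for q,x in Q]+[0.02*(p-[350,400,0,400,200,0])]),[350,400,0,400,200,0])
P=r.x
if __name__=="__main__":
    print(P.round(1)); print(r.fun[:-6].reshape(-1,3).round(1))
    R,D=np.load("pose.npy"); Rr=Ro.from_euler('z',R[2]); O=np.array([R[0],R[1],0])
    a=np.array([0,-np.sin(np.radians(40)),np.cos(np.radians(40))]); n=np.array([0,np.cos(np.radians(40)),np.sin(np.radians(40))])
    lo=np.array([-2.87,-.86,.17,-1.51,.06,-2.65]);hi=np.array([2.87,2.18,2.46,4.65,2.69,2.65])
    tz=-a
    for ang in range(0,360,30):
        # tool x = cos*(-x_rig) + sin*n
        tx=np.cos(np.radians(ang))*np.array([-1,0,0])+np.sin(np.radians(ang))*n
        M=Rr*Ro.from_matrix(np.column_stack([tx,np.cross(tz,tx),tz]))
        for back in (19,100):
            X=O+Rr.apply(np.array([-20,-135,150])+a*back)
            best=None
            for q40 in(-1,0,1,3):
              for q60 in (-1.5,0,1.5):
                f=lambda q:np.concatenate([(fk(q,P)[0]-X)/100,(M.inv()*fk(q,P)[1]).as_rotvec()])
                k=least_squares(f,np.clip([-.3,.1,1.5,q40,1.8,q60],lo+.01,hi-.01),bounds=(lo,hi))
                if k.cost<1e-6:
                    m=np.minimum(k.x-lo,hi-k.x).min()
                    if best is None or m>best[0]: best=(m,k.x)
            print(ang,back,None if best is None else (best[0].round(2),best[1].round(2)),X.round(1))
E
python3 kin.py
```

```text
[1.627e+02 3.726e+02 9.860e+01 5.583e+02 3.255e+02 1.000e-01]
[[-33.3  -6.6   0. ]
 [  2.7 -33.9  -0. ]
 [  3.4 -33.8   0.1]
 [ 17.5 -29.2  -0. ]
 [ 17.4 -29.3  -0. ]
 [ 17.7 -29.   -0. ]]
0 19 (np.float64(0.65), array([-0.46,  0.47,  1.07,  0.62,  1.95, -2.  ])) [ 632.9 -118.6  164.6]
0 100 (np.float64(0.6), array([-0.52,  0.54,  0.86,  0.65,  2.09, -1.96])) [ 638.  -170.4  226.6]
30 19 (np.float64(0.74), array([-0.46,  0.47,  1.07,  0.62,  1.95, -1.48])) [ 632.9 -118.6  164.6]
30 100 (np.float64(0.6), array([-0.52,  0.54,  0.86,  0.65,  2.09, -1.44])) [ 638.  -170.4  226.6]
60 19 (np.float64(0.74), array([-0.46,  0.47,  1.07,  0.62,  1.95, -0.95])) [ 632.9 -118.6  164.6]
60 100 (np.float64(0.6), array([-0.52,  0.54,  0.86,  0.65,  2.09, -0.92])) [ 638.  -170.4  226.6]
90 19 (np.float64(0.74), array([-0.46,  0.47,  1.07,  0.62,  1.95, -0.43])) [ 632.9 -118.6  164.6]
90 100 (np.float64(0.6), array([-0.52,  0.54,  0.86,  0.65,  2.09, -0.39])) [ 638.  -170.4  226.6]
120 19 (np.float64(0.74), array([-0.46,  0.47,  1.07,  0.62,  1.95,  0.09])) [ 632.9 -118.6  164.6]
120 100 (np.float64(0
[... 522 characters left out ...]
47,  1.07,  0.62,  1.95,  1.66])) [ 632.9 -118.6  164.6]
210 100 (np.float64(0.6), array([-0.52,  0.54,  0.86,  0.65,  2.09,  1.7 ])) [ 638.  -170.4  226.6]
240 19 (np.float64(0.46), array([-0.46,  0.47,  1.07,  0.62,  1.95,  2.19])) [ 632.9 -118.6  164.6]
240 100 (np.float64(0.43), array([-0.52,  0.54,  0.86,  0.65,  2.09,  2.22])) [ 638.  -170.4  226.6]
270 19 None [ 632.9 -118.6  164.6]
270 100 None [ 638.  -170.4  226.6]
300 19 None [ 632.9 -118.6  164.6]
300 100 None [ 638.  -170.4  226.6]
330 19 (np.float64(0.13), array([-0.46,  0.47,  1.07,  0.62,  1.95, -2.52])) [ 632.9 -118.6  164.6]
330 100 (np.float64(0.16), array([-0.52,  0.54,  0.86,  0.65,  2.09, -2.49])) [ 638.  -170.4  226.6]
```

The press pose is feasible. The jar, bin and scraper are all well off the route. I'll travel on the robot side of the rig to its right, with the jaws shut, yawing to the rig axis and then tilting.

```bash
python3 -m creep '[0,0,-0.038,0,0,0,-5.3,0,0,-0.038,0,0,0,-5.3,0,0,-0.038,0,0,0,-5.3,0,0,-0.038,0,0,0,-5.3,0,0,-0.038,0,0,0,-5.3,0,0,-0.038,0,0,0,-5.3,0,0,-0.038,0,0,0,-5.3,0,0,-0.038,0,0,0,-5.3,0,0,-0.038,0,0,0,-5.3,0,0,-0.038,0,0,0,-5.3,0,0,-0.038,0,0,0,-5.3,0,0,-0.038,0,0,0,-5.3,0,0,-0.038,0,0,0,-5.3,0,0,-0.038,0,0,0,-5.3,0,0,-0.038,0,0,0,-5.3,0,0,-0.038,0,0,0,-5.0,0,0,0,0,0,0,0]'
python3 -m creep '[0,0.021,0,0.003,5.35,0.52,0,0,0.021,0,0.003,5.35,0.52,0,0,0.021,0,0.003,5.35,0.52,0,0,0.021,0,0.003,5.35,0.52,0,0,0.021,0,0.003,5.35,0.52,0,0,0.021,0,0.003,5.35,0.52,0,0,0.021,0,0.003,5.35,0.52,0,0,0.021,0,0.003,5.35,0.52,0,0,0,0,0,0,0,0,0,0,0,0,0,0,0]'
cat > st.py <<'E'
from h import *
from scipy.spatial.transform import Rotation as Ro
R,D=np.load("pose.npy"); Rr=Ro.from_euler('z',R[2]); O=np.array([R[0],R[1],0])
s=env.sense(); M=Ro.from_quat(s["tcp_rot"])
tz=Rr.inv().apply(M.as_matrix()[:,2]); print("rig tz",tz.round(3),"tx",Rr.inv().apply(M.as_matrix()[:,0]).round(3))
p=Rr.inv().apply(s["position"]-O); tip=p+19*tz; print("rig tcp",p.round(1),"tip",tip.round(1))
a=np.array([0,-np.sin(np.radians(40)),np.cos(np.radians(40))]); n=np.array([0,a[2],-a[1]])
d=tip-[-20,-135,150]; print("tip rel top: x %.1f n %.1f along axis %.1f"%(d[0],d@n,d@a)); print(s["q"].round(2),s["ft_force"].round(1),s["clock"])
E
python3 st.py
python3 - <<'E'
from h import *
crop(env.read_camera("scene"),170,60,370,210,4,"h_scene.png")
crop(env.read_camera("top"),260,70,460,220,4,"h_top.png")
E
```

```text
clock: 16.25
position: [464.1, -286.8, 232.3]
tcp_rot: [0.999, 0.045, -0.001, -0.001]
ft_force: [-0.0, 0.5, -1.2]
grip_width: -0.001
clock: 17.5
position: [632.8, -284.4, 258.3]
tcp_rot: [0.93, 0.045, -0.018, -0.366]
ft_force: [-0.5, 0.2, 0.4]
grip_width: 0.003
rig tz [-0.     0.681 -0.732] tx [ 1.    -0.002 -0.002]
rig tcp [ -36.3 -312.3  258.3] tip [ -36.3 -299.3  244.4]
tip rel top: x -16.3 n -65.2 along axis 178.0
[-0.7   0.78  0.49  0.71  2.32  1.15] [-0.5  0.2  0.4] 17.5
```

View pics/h_scene.png

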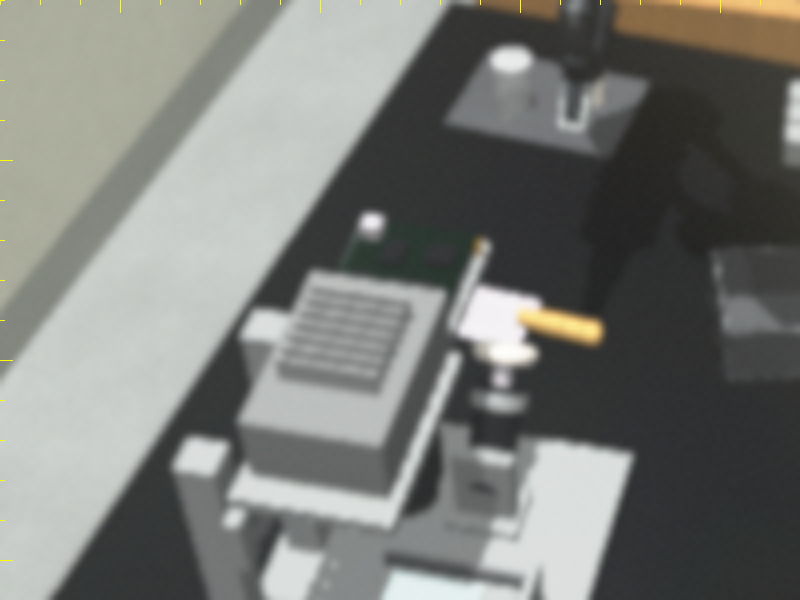

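View pics/h_top.png

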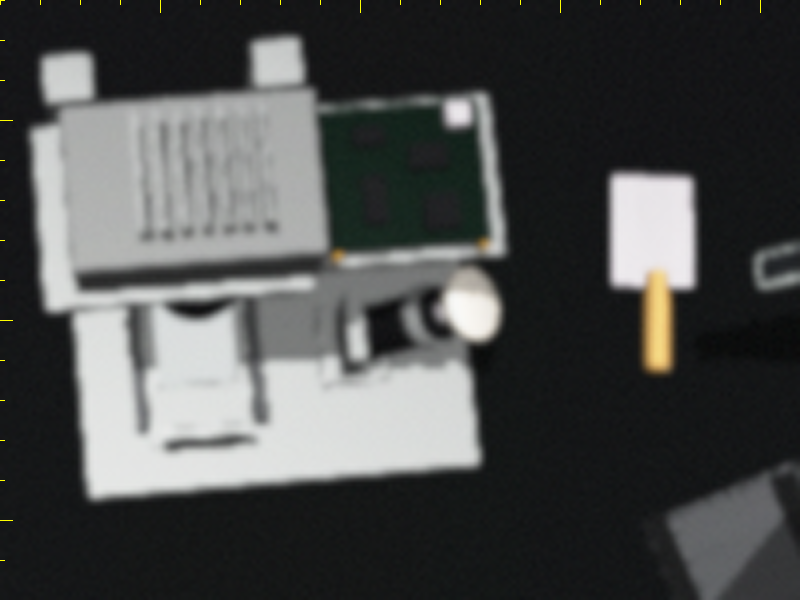

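The slide tab is home. I'll triangulate the plunger head from both views: the top crop puts it at about (471,305) and the scene crop at (507,353).

```bash
python3 - <<'E'
from h import *
from scipy.spatial.transform import Rotation as Ro
R,D=np.load("pose.npy"); Rr=Ro.from_euler('z',R[2]); O=np.array([R[0],R[1],0])
T=env.read_camera("top");S=env.read_camera("scene")
a=np.array([0,-np.sin(np.radians(40)),np.cos(np.radians(40))])
W=O+Rr.apply([-20,-135,150]); ring=[]
n=np.array([0,a[2],-a[1]])
for t in np.linspace(0,2*np.pi,16): ring.append(O+Rr.apply(np.array([-20,-135,150])+26*(np.cos(t)*n+np.sin(t)*np.array([1,0,0]))))
for c,b,nm in((T,(340,110,410,170),"k_top.png"),(S,(265,120,325,180),"k_scene.png")):
    s=10;im=cv2.resize(c["frame"][b[1]:b[3],b[0]:b[2],::-1],None,fx=s,fy=s,interpolation=cv2.INTER_CUBIC)
    for q in proj(c,ring+[W]): cv2.circle(im,(int((q[0]+.5-b[0])*s),int((q[1]+.5-b[1])*s)),3,(0,0,255),-1)
    cv2.imwrite("pics/"+nm,im)
E
python3 -c "
import cv2,numpy as np
a=cv2.imread('pics/k_top.png');b=cv2.imread('pics/k_scene.png')
cv2.imwrite('pics/k.png',cv2.resize(np.hstack([a,b]) if a.shape[0]==b.shape[0] else a,None,fx=.6,fy=.6))"
```

```text
(no output)
```

View pics/k.png

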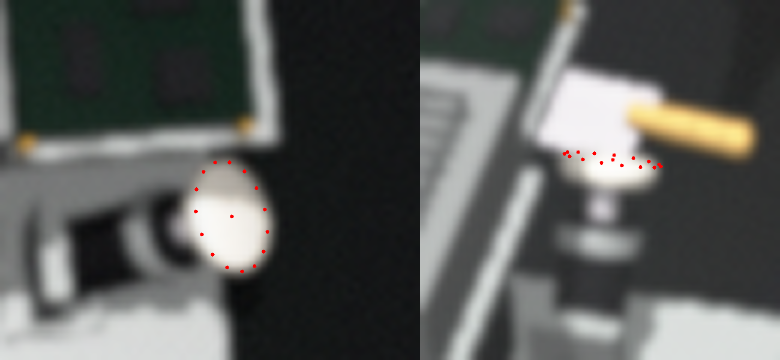

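The projected rim lies on the head in both views, so the plunger pose is good. Approaching to about 30 mm off the head.

```bash
python3 -m creep '[0,0,0.018,-0.009,0,0,0,0,0,0.018,-0.009,0,0,0,0,0,0.018,-0.009,0,0,0,0,0,0.018,-0.009,0,0,0,0,0,0.018,-0.009,0,0,0,0,0,0.018,-0.009,0,0,0,0,0,0.018,-0.009,0,0,0,0,0,0.018,-0.01,0,0,0,0,0,0,0,0,0,0]'
python3 st.py
python3 - <<'E'
from h import *
crop(env.read_camera("scene"),220,80,370,200,5,"l_scene.png")
crop(env.read_camera("wrist"),0,0,640,400,1,"l_wrist.png")
E
```

```text
clock: 18.82
position: [632.4, -139.7, 186.1]
tcp_rot: [0.929, 0.045, -0.018, -0.366]
ft_force: [-0.5, -0.5, 0.4]
grip_width: 0.002
rig tz [ 0.     0.681 -0.732] tx [ 1.    -0.001 -0.001]
rig tcp [ -22.5 -168.2  186.1] tip [ -22.5 -155.3  172.2]
tip rel top: x -2.5 n -1.3 along axis 30.0
[-0.55  0.51  1.    0.66  2.04  1.11] [-0.5 -0.5  0.4] 18.825
```

View pics/l_scene.png

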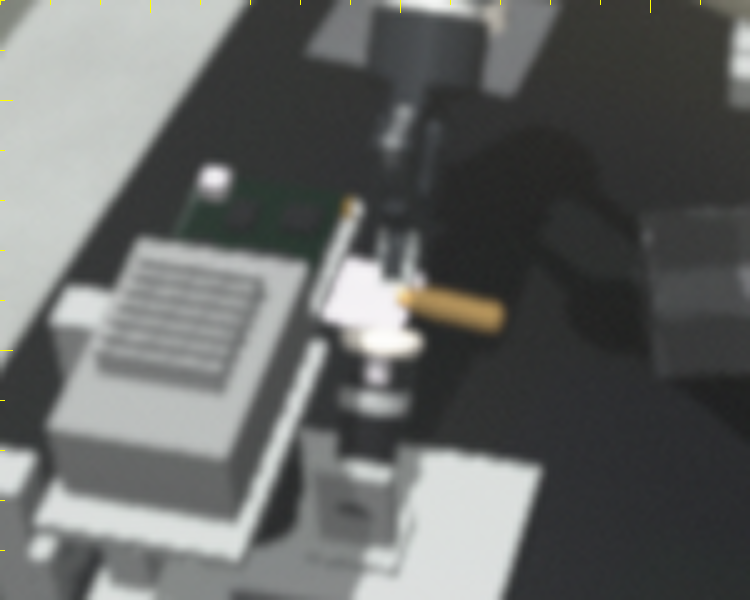

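View pics/l_wrist.png

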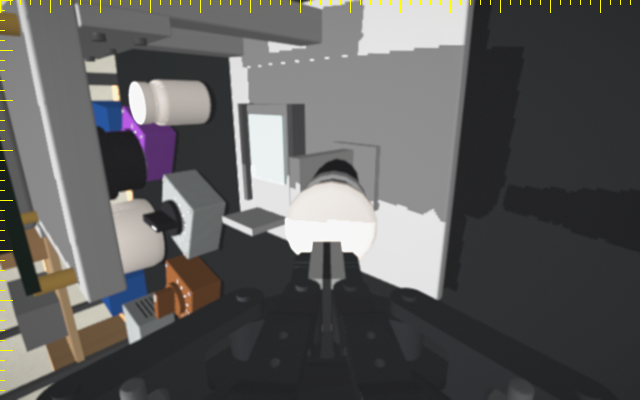

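The fingertips are centred over the head and 30 mm off it, and the projector edge stays clear on the left. Pressing along the axis.

```bash
python3 -m creep '[0,-0.0006,0.0064,-0.0077,0,0,0,0,-0.0006,0.0064,-0.0077,0,0,0,0,-0.0003,0.0032,-0.0038,0,0,0,0,0,0,0,0,0,0]'; python3 st.py
python3 -m creep '[0,-0.0004,0.0038,-0.0046,0,0,0,0,-0.0004,0.0038,-0.0046,0,0,0,0,0,0,0,0,0,0]'; python3 st.py
```

```text
clock: 19.42
position: [631.3, -124.7, 165.4]
tcp_rot: [0.929, 0.044, -0.019, -0.366]
ft_force: [0.5, 0.9, -0.1]
grip_width: -0.002
rig tz [-0.     0.683 -0.731] tx [ 1.    -0.003 -0.003]
rig tcp [ -22.1 -153.2  165.4] tip [ -22.1 -140.2  151.5]
tip rel top: x -2.1 n -3.0 along axis 4.5
[-0.53  0.49  1.06  0.65  2.    1.1 ] [ 0.5  0.9 -0.1] 19.425
clock: 19.8
position: [630.9, -117.5, 157.1]
tcp_rot: [0.929, 0.044, -0.018, -0.366]
ft_force: [0.7, -3.4, 4.2]
grip_width: -0.0
rig tz [ 0.002  0.682 -0.732] tx [ 1.    -0.003 -0.001]
rig tcp [ -21.8 -146.   157.1] tip [ -21.8 -133.   143.2]
tip rel top: x -1.8 n -2.9 along axis -6.5
[-0.52  0.48  1.08  0.65  1.98  1.1 ] [ 0.7 -3.4  4.2] 19.8
```

```bash
python3 -m creep '[0,-0.0003,0.0032,-0.0038,0,0,0,0,-0.0003,0.0032,-0.0038,0,0,0]'; python3 -m creep '[0,-0.0001,0.0016,-0.0019,0,0,0]'; python3 -m creep '[0,-0.0001,0.0016,-0.0019,0,0,0]'; python3 st.py
```

```text
clock: 20.05
position: [630.3, -111.3, 149.7]
tcp_rot: [0.93, 0.044, -0.018, -0.366]
ft_force: [-0.3, -5.1, 5.7]
grip_width: -0.003
clock: 20.18
position: [630.3, -110.2, 148.3]
tcp_rot: [0.93, 0.044, -0.017, -0.365]
ft_force: [-0.6, -12.2, 11.6]
grip_width: 0.001
clock: 20.3
position: [630.2, -110.0, 148.2]
tcp_rot: [0.93, 0.044, -0.016, -0.364]
ft_force: [-2.5, -19.8, 19.3]
grip_width: 0.002
rig tz [ 0.005  0.679 -0.734] tx [ 1.    -0.005  0.002]
rig tcp [ -21.8 -138.4  148.2] tip [ -21.7 -125.5  134.2]
tip rel top: x -1.7 n -2.9 along axis -18.1
[-0.51  0.47  1.11  0.65  1.96  1.09] [ -2.5 -19.8  19.3] 20.3
```

```bash
python3 -m creep '[0,0,0,0,0,0,0,0,0,0,0,0,0,0,0,0,0,0,0,0,0,0,0,0,0,0,0,0,0,0,0,0,0,0,0,0,0,0,0,0,0,0,0,0,0,0,0,0,0,0,0,0,0,0,0,0,0,0,0,0,0,0,0,0,0,0,0,0,0,0]'; python3 st.py
python3 - <<'E'
from h import *
crop(env.read_camera("scene"),220,80,370,200,5,"m_scene.png")
crop(env.read_camera("wrist"),0,0,640,400,1,"m_wrist.png")
E
```

```text
clock: 21.55
position: [630.2, -110.1, 148.3]
tcp_rot: [0.93, 0.044, -0.016, -0.364]
ft_force: [-1.6, -13.5, 14.1]
grip_width: -0.001
rig tz [ 0.005  0.679 -0.734] tx [ 1.    -0.005  0.002]
rig tcp [ -21.8 -138.5  148.3] tip [ -21.7 -125.6  134.3]
tip rel top: x -1.7 n -2.9 along axis -18.0
[-0.51  0.47  1.11  0.65  1.96  1.09] [ -1.6 -13.5  14.1] 21.55
```

View pics/m_scene.png

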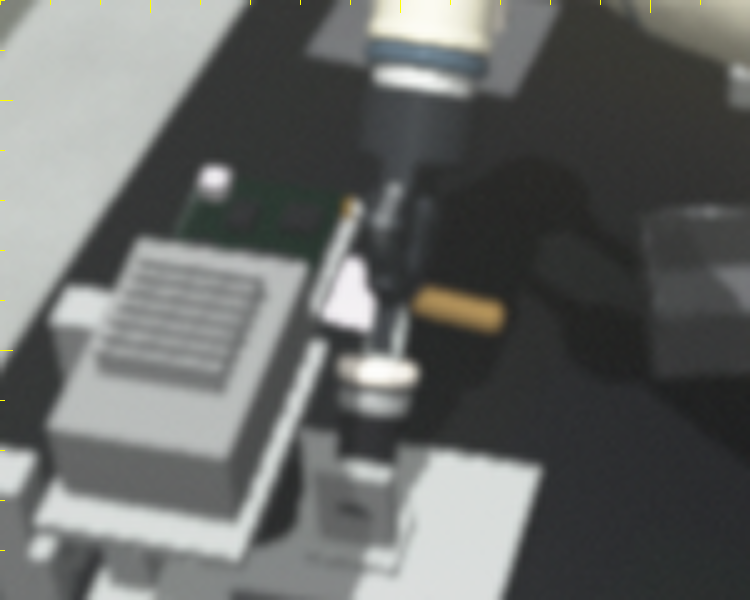

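View pics/m_wrist.png

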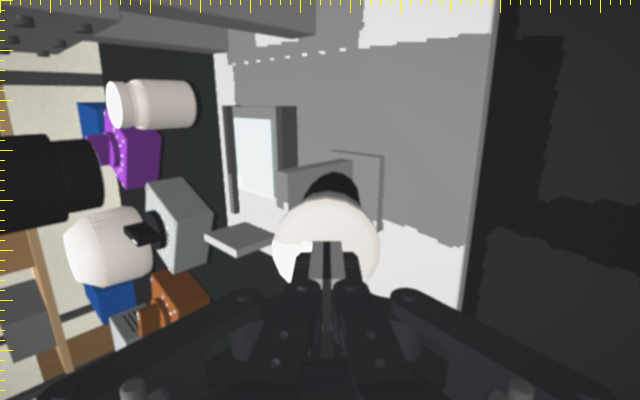

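The head is nearly on the barrel and the force is 19 N, well above the 8 N spring force. While still holding, I'll compare the head position with the predicted 20 mm rim.

Run:
```python
from h import *
from scipy.spatial.transform import Rotation as Ro
R,D=np.load("pose.npy"); Rr=Ro.from_euler('z',R[2]); O=np.array([R[0],R[1],0])
S=env.read_camera("scene")
a=np.array([0,-np.sin(np.radians(40)),np.cos(np.radians(40))]);n=np.array([0,a[2],-a[1]])
b=(265,120,325,180);s=10;ims=[]
for d in(16,20):
    im=cv2.resize(S["frame"][b[1]:b[3],b[0]:b[2],::-1],None,fx=s,fy=s,interpolation=cv2.INTER_CUBIC)
    for q in proj(S,[O+Rr.apply(np.array([-20,-135,150])-d*a+26*(np.cos(t)*n+np.sin(t)*np.array([1,0,0]))) for t in np.linspace(0,6.28,16)]): cv2.circle(im,(int((q[0]+.5-b[0])*s),int((q[1]+.5-b[1])*s)),3,(0,0,255),-1)
    ims.append(im)
cv2.imwrite("pics/n.png",cv2.resize(np.hstack(ims),None,fx=.66,fy=.66))
```

```text
(no output)
```

View pics/n.png

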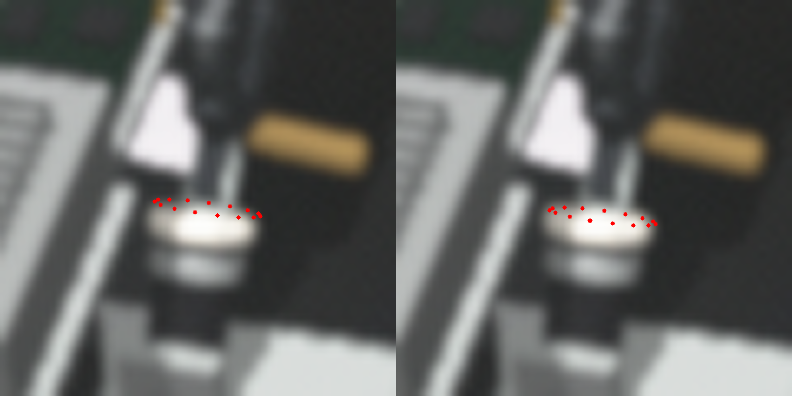

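The 20 mm rim fits the head as the rest rim did. I'll add a small push to confirm the stop, then hold for another second.

```bash
python3 -m creep '[0,-0.0001,0.0013,-0.0015,0,0,0]'; python3 st.py; python3 -m creep '[0,0,0,0,0,0,0,0,0,0,0,0,0,0,0,0,0,0,0,0,0,0,0,0,0,0,0,0,0,0,0,0,0,0,0,0,0,0,0,0,0,0,0,0,0,0,0,0,0,0,0,0,0,0,0,0,0,0,0,0,0,0,0]';python3 st.py
```

```text
clock: 21.82
position: [630.2, -110.0, 148.2]
tcp_rot: [0.93, 0.044, -0.015, -0.364]
ft_force: [-2.2, -23.2, 22.5]
grip_width: 0.003
rig tz [ 0.006  0.678 -0.735] tx [ 1.    -0.006  0.003]
rig tcp [ -21.8 -138.4  148.2] tip [ -21.6 -125.5  134.2]
tip rel top: x -1.6 n -2.9 along axis -18.2
[-0.51  0.47  1.11  0.65  1.95  1.09] [ -2.2 -23.2  22.5] 21.825
clock: 22.95
position: [630.2, -110.0, 148.2]
tcp_rot: [0.93, 0.044, -0.015, -0.364]
ft_force: [-2.2, -18.6, 18.3]
grip_width: 0.002
rig tz [ 0.006  0.678 -0.735] tx [ 1.    -0.006  0.003]
rig tcp [ -21.8 -138.4  148.2] tip [ -21.7 -125.6  134.3]
tip rel top: x -1.7 n -2.9 along axis -18.1
[-0.51  0.47  1.11  0.65  1.95  1.09] [ -2.2 -18.6  18.3] 22.95
```

It's at a hard stop. Now I'll back off along the axis.

```bash
python3 -m creep '[0,0.0006,-0.0064,0.0077,0,0,0,0,0.0006,-0.0064,0.0077,0,0,0,0,0.0013,-0.0128,0.0153,0,0,0,0,0.002,-0.02,0.023,0,0,0,0,0.002,-0.025,0.02,0,0,0,0,0.002,-0.025,0.02,0,0,0,0,0.0,-0.025,0.01,0,0,0,0,0,-0.025,0,0,0,0,0,0,0,0,0,0,0,0,0,0,0,0,0,0,0,0,0,0,0,0,0,0,0,0,0,0,0,0]'; python3 st.py
python3 - <<'E'
from h import *
crop(env.read_camera("scene"),200,60,380,330,2,"o_scene.png")
T=env.read_camera("top");crop(T,180,60,480,250,2.6,"o_top.png")
crop(env.read_camera("scene"),255,255,335,330,8,"o_dial.png")
crop(env.read_camera("scene"),265,120,325,180,8,"o_pl.png")
E
```

```text
clock: 24.45
position: [638.4, -251.2, 247.9]
tcp_rot: [0.929, 0.044, -0.018, -0.366]
ft_force: [-0.3, -0.2, 0.2]
grip_width: -0.002
rig tz [ 0.     0.682 -0.731] tx [ 1.    -0.002 -0.002]
rig tcp [ -27.5 -279.7  247.9] tip [ -27.5 -266.8  234. ]
tip rel top: x -7.5 n -46.9 along axis 149.1
[-0.66  0.71  0.61  0.7   2.26  1.15] [-0.3 -0.2  0.2] 24.45
```

View pics/o_top.png

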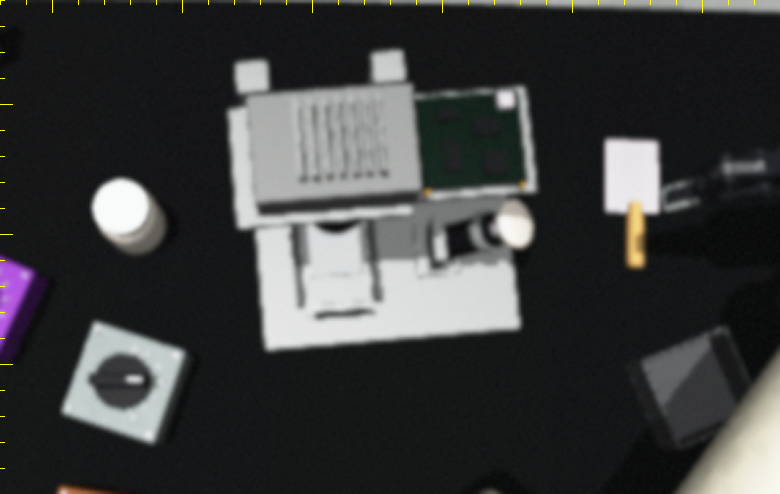

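View pics/o_scene.png

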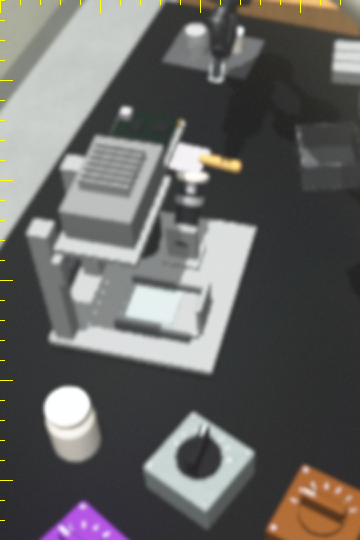

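View pics/o_dial.png

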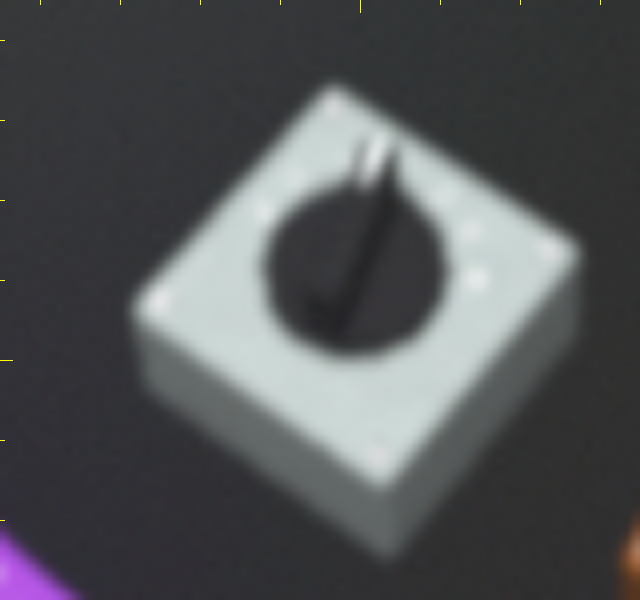

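View pics/o_pl.png

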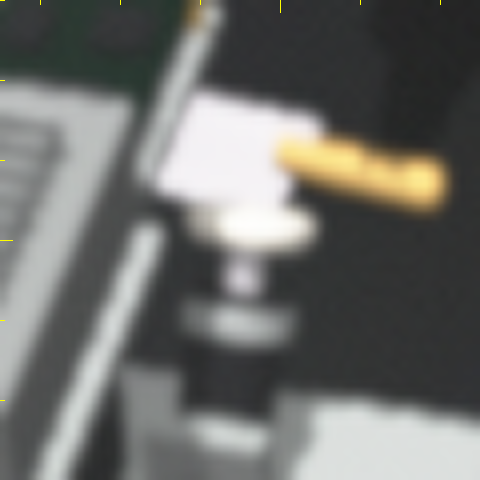

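The plunger is back up, the dial points at the third click, the slide is home and the bystanders are undisturbed. Handing in.

Run:
```python
from h import *
T=env.read_camera("top"); R,D=np.load("pose.npy")
p=at_z(T,345/2.6+180,309/2.6+60,92)-[R[0],R[1],0]; c,s=np.cos(R[2]),np.sin(R[2]); print("tab rig",c*p[0]+s*p[1],-s*p[0]+c*p[1])
for n,uv in dict(jar=(229,137),scr=(424,128)).items(): print(n,deproj(T,*uv))
print(env.sign_off())
```

```text
tab rig -88.82693567241272 52.07554745387398
jar [663.46486692 315.42142845  97.91591237]
scr [ 7.27040664e+02 -2.86451725e+02 -6.79930863e-01]
the job is handed in; nothing more can be done
None
```

The test exposure is done and handed in at about 24.5 s of the 64 s allowed, with the robot clear of everything.

- **Slide:** I pushed it until it hit its stop, where the push force rose to about 43 N. The last camera check puts the tab face at rig x ≈ -89 mm, against -90 mm when home. Its y reading, 52 mm instead of 60 mm, came from a rough pixel pick.
- **Dial:** I turned it 72° clockwise from zero and let go. The pointer was on the third click both just after release and in the final picture.
- **Plunger:** I pressed it along its axis to a hard stop and held it there for over 2 s at 20–32 N, then let it go. The final picture shows the head back up. I measured about 18 mm of tool travel past the estimated rest position instead of 20 mm. The force rising without movement and the camera overlay both indicate it reached its stop.
- **Projector head and bystanders:** I saw no contact with the projector head. The jar and scraper depth readings at the same pixels as at the start were unchanged within a few mm. The bin I judged by eye only; it was partly hidden by the arm in the last top view.

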